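# Cup to the drying peg, milk frother held out over the drip tray

## Robot

A 7-joint arm with a two-finger parallel gripper is mounted at the origin on the work surface. World frame = base frame: x ahead of the robot, y to its left, z up, the work surface at z = 0. Lengths are in m, angles in degrees, forces in N, time in s.
With the tool pointing down it reaches from about 0.4 to 0.85 m from the base axis. Payload 4.4 kg.
Tool frame: the origin (TCP) lies between the finger pads; the fingertips stand 19 mm ahead of it and the grasp point (between the pads) is the TCP (robot.tip_reach is the distance from the TCP to the fingertips, in m); z points along the fingers, y is the line along which they close (so a half turn about z gives the same grasp; the last joint's range is limited). The gripper opens to 94 mm and grips with 3 to 60 N. Pads are 16 mm wide; open, the fingers measure 119 mm over their backs; the gripper's body (75 mm by 177 mm) begins 78 mm behind the grasp point.
Start: joints at [-72.926, 36.005, 2.206, 86.941, -1.547, 57.084, -1.146], TCP at [0.231, 0.607, 0.224] pointing down, gripper open.
Joint ranges: [-175.42, 175.42], [-21.48, 121.26], [-71.46, 75.88], [10.55, 141.38], [-63.04, 243.04], [13.31, 113.54], [-168.57, 168.57]. Speed limits (degrees/s): [147.25, 147.25, 180, 180, 180, 180, 180].

## Interface

Orientations are given as [roll, pitch, yaw] about the fixed x, y, z axes, in that order (R = Rz(yaw) Ry(pitch) Rx(roll)).
In Python, from bench import robot, imaging gives the robot as it stands.
- The arm moves only by the tool apply_moves, never from a script. Its argument "commands" is a list of rows, each an object with "delta_pos": the shift along the tool's x, y, z normalised to -1 to 1, where 1 is 0.8 m, a list of three; "turn": the turn, a rotation vector about the tool's x, y, z normalised to -1 to 1, where 1 is 90 degrees, a list of three; "grip": the opening, from 0 (shut) to 1 (fully open). In form: [{"delta_pos": [tx, ty, tz], "turn": [wx, wy, wz], "grip": grip}, ...]. A call has 1 to 8 rows; each row is the pose to reach, as a shift and turn from the pose commanded when the call began, along the tool's axes at that moment; what a row does not reach only later rows make up. A row lasts 1/10 s, in which the tool goes at most 50 mm and 8.59 degrees, less where a joint would pass 70% of its speed; a pose out of reach is approached as far as the arm can. A call with a number of a shift or a turn outside -1 to 1 is refused whole. A call with a gripper value outside its range is refused whole. The fingers move at their own pace and stop on an object; "grip_force" is the grip in N (left out, the last holds). Time passes only in rows, so rows that repeat a pose let the fingers close. It gives the time, the measured TCP pose, the force, the opening and the grip force at its end, in the units of the state.
- robot.state(): the state, without advancing time (a new reading comes with each control period).
- imaging.snapshot(name): name is "scene" or "top" or "wrist"; returns a dict with "image" (420x560x3 uint8, red, green, blue), "depth" (420x560 float32, m along the optical axis (not along the pixel's ray), 0 where there is no reading), "K" (3x3 intrinsics, pixels), "k1" (the pictures are not rectified: a ray, as slopes to the right and down, at radius r is drawn at 1 + k1 r^2 times it, then the intrinsics apply), "camera_from_world" (4x4, takes a point from world to camera coordinates). Camera axes: x right, y up, looking along -z (the intrinsics and any distortion apply to the point x, -y, -z); pixel columns grow to the right and rows downward; lengths in m; the calibration is good to about 2 mm. A picture is of the moment at which its call begins.
- robot.close_job(): hands the job in; it is judged then, once.
The state is a dict: "t": time; "joint_positions": joint angles; "qvel": joint speeds; "effort": joint torques, N m; "position": TCP position; "orientation": TCP orientation; "force": force on the tool from outside, world axes, zero at the start; "moment": the same for the moment, N m; "width": finger opening in m; "grasp_force": force on a finger pad.
Only numpy, scipy, OpenCV 4.12 (cv2) and the standard library are available. Lean on these libraries where they do the work, as an engineer would, in place of code of your own. Each camera call takes 0.05 s, during which the arm holds its last target. There are 200 camera calls.

## Task

Let's finish washing up the frothing kit: first take the white cup from its sloping wire rest and set it gently upside down over the free drying peg, rim down on the wooden base, and let go of it. Then draw the orange milk frother straight up out of its stand, tip it well over so that it is nearer lying level than standing up, and finish still holding it in the gripper with its whisk above the drip tray and all of it at least 10 cm above the counter, so that I can wipe it. Leave the blue cup on its peg and the other things on the counter where they are.

Things in the scene. Friction and masses are not known exactly. Their poses are not given: they have to be found in the camera images.
- cup: White straight ceramic cup, no handle: outside 58 mm across, 85 mm high, wall 3.5 mm, inside 80 mm deep, 0.18 kg. Origin: centre of its bottom's outside; z axis along its axis to the mouth. At the start it lies on the rest, mouth to the rest's front and 30 degrees below level (z axis 120 degrees from up), its middle 86 mm above the counter, both sides free for the fingers.
- cup_rest: Fixed sloping wire cup rest on a wooden foot 130 x 80 mm, 12 mm high (from 53 mm in front of the origin to 77 mm behind). Origin: on the counter; -x axis: its front, to which the cup's mouth points. Two steel rails, 18 mm either side of the middle plane, carry the cup from below; a cross bar stops its lower rim; nothing else stands beside the cup.
- free_peg: The free drying peg (fixed): round dark wooden base, 90 mm across and 14 mm high, with an upright steel peg 22 mm thick whose rounded tip is 83 mm above the counter. Origin: centre of the underside. A cup stands upside down over the peg with its rim on the base; the white cup's bottom is then 99 mm above the counter.
- free_peg_seat (a point): Point on the free peg's axis at the top of its wooden base, 14 mm above the counter.
- taken_peg: Second drying peg of the same make and size, taken by the blue cup. Fixed; origin: centre of the underside. The two pegs may change places.
- blue_cup: Blue cup, 68 mm across, 82 mm high, standing upside down on the taken peg; origin: centre of its bottom (now on top). To be left alone.
- frother: Milk frother, 0.13 kg, 180 mm long, upright in its stand. Origin: lower end of the whisk; z axis along its length to the handle's end. From the origin: whisk 20 mm across to 8 mm, shaft 4 mm thick to 60 mm, plug 23 mm thick to 85 mm, collar 38 mm thick to 90 mm (rests on the stand's rim), round orange handle 28 mm thick to 180 mm: grip here, 15 to 40 mm below the handle's end.
- whisk (a point): Centre of the frother's whisk, 4 mm from the frother's lower end.
- handle_end (a point): Centre of the handle's end, 180 mm from the frother's lower end.
- frother_stand: Fixed dark steel tube stand, rim 100 mm above the counter, tube 38 mm outside and 27 mm inside, on a round foot 80 mm across; origin: centre of the underside. The frother's lower 85 mm hang in it: it must rise more than 85 mm straight up to come free.
- drip_tray: Fixed steel drip tray with a grate, 170 mm along its x axis, 240 mm along its y axis, 26 mm high; origin: centre of the underside.
- milk_jug: Steel milk jug 88 mm across, 100 mm high; origin: centre of the underside. Bystander.
- bean_jar: Amber-brown bean jar with a pale lid, 84 mm across, 130 mm high; origin: centre of the underside. Bystander.
- tamper: Steel tamper 58 mm across, 85 mm high; origin: centre of the underside. Bystander.
- sugar_bowl: White sugar bowl 90 mm across, 55 mm high; origin: centre of the underside. Bystander.
Not all that is in view belongs to the job. There is more than one size of the frother; the one meant has the size given above. Leave any purple or turquoise look-alike of the free_peg alone.

How it is judged:
By the outcome, as a careful person would: the job done as asked, in the order asked, and still so for the second after the job is handed in, while the arm keeps its last pose, push and grip.
It also fails if it takes over 67 s, if anything falls off the work surface, if the arm or the gripper's body presses on something with over 40 N, if the wrist force passes 120 N, or if a joint passes its speed limit or range.

## Working session

There is one attempt and no reset: what is moved stays moved. The work goes in short steps, Python scripts to look and compute and a tool call to move; the robot and the scene stay as the last step left them, time stands still between calls to the robot, and variables do not carry over. Pictures are saved under pics/ and viewed, at most 10 in all, crops included, and the job is handed in when it is done.

Besides the shell and the picture viewer there is one more tool, called after ">>>" in YAML: its name, and indented under it one key for each argument. apply_moves: Moves the arm, as the interface text tells. Its arguments: {"type":"object","properties":{"commands":{"type":"array","items":{"type":"object","properties":{"delta_pos":{"type":"array","items":{"type":"number"}},"turn":{"type":"array","items":{"type":"number"}},"grip":{"type":"number"}}}},"grip_force":{"type":"number"}},"required":["commands"]}

```bash
ls; mkdir -p pics; cat > h.py <<'E'
import numpy as np, cv2
from bench import robot, imaging
from scipy.spatial.transform import Rotation as Ro
def snap(n):
    s=imaging.snapshot(n); np.savez('%s.npz'%n,**s); return s
def load(n): return dict(np.load('%s.npz'%n))
def cloud(s):
    K=s['K'];k1=float(s['k1']);h,w=s['depth'].shape
    u,v=np.meshgrid(np.arange(w),np.arange(h))
    p=np.stack([u,v],-1).reshape(-1,1,2).astype(float)
    r=cv2.undistortPoints(p,K,np.array([k1,0,0,0,0.])).reshape(h,w,2)
    d=s['depth']; P=np.stack([r[...,0]*d,-r[...,1]*d,-d],-1)
    T=np.linalg.inv(s['camera_from_world']); W=P@T[:3,:3].T+T[:3,3]
    W[d==0]=np.nan
    return W
E
python3 - <<'E'
from h import *
for n in ('scene','top'):
    s=snap(n); cv2.imwrite(f'pics/{n}0.png',cv2.resize(s['image'][...,::-1],(800,600)))
    print(n,s['K'].tolist(),s['k1'],np.linalg.inv(s['camera_from_world'])[:3,3])
print(robot.state(), robot.tip_reach)
E
```

```text
pics
scene [[393.0030734583286, 0.0, 278.90659099034787], [0.0, 393.0030734583286, 212.41388081606777], [0.0, 0.0, 1.0]] 0.03514408586890116 [ 1.37167201 -0.27529485  0.88781501]
top [[429.42620954496766, 0.0, 287.4093436277054], [0.0, 429.42620954496766, 209.88384006965245], [0.0, 0.0, 1.0]] 0.022374315401317183 [0.36928547 0.03063144 1.59894995]
{'t': 0.1, 'joint_positions': array([-72.92475885,  36.05242248,   2.20345965,  86.98747484,
        -1.54480927,  57.08633677,  -1.14523909]), 'qvel': array([-0.10351662, -0.06468847, -0.00265878, -0.10812546, -0.01165124,
        0.08034686, -0.02063281]), 'effort': array([ 3.95639276e-03, -5.50784504e+01,  1.14761654e+00, -1.87117678e+01,
       -5.21882332e-02,  1.90857332e-02,  4.15366651e-05]), 'position': array([0.23108988, 0.60693794, 0.22367543]), 'orientation': array([-1.79903505e+02,  3.12230856e-03,  1.59156029e+02]), 'force': array([0.23826909, 0.58959281, 0.36079229]), 'moment': array([-0.00300223, -0.02291242, -0.02294129]), 'grasp_force': 0.0, 'width': 0.09402600427811408} 0.019
```

View pics/scene0.png

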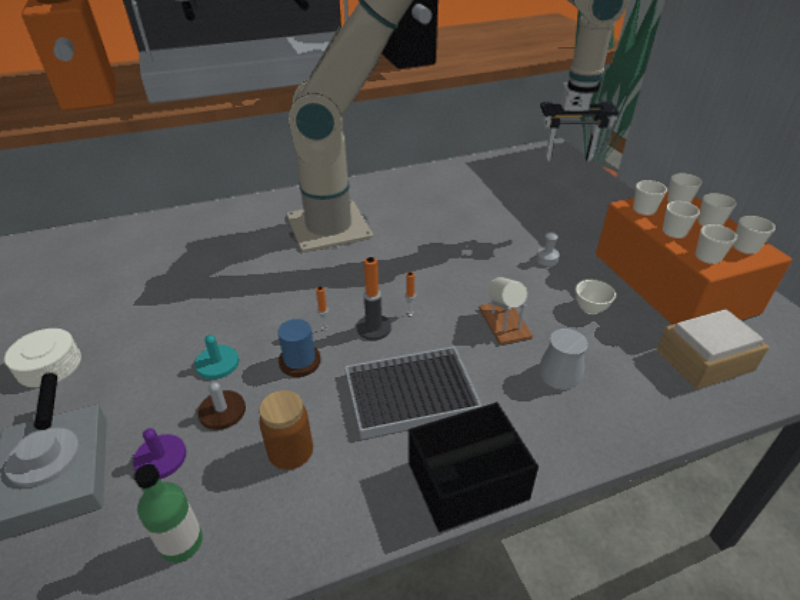

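View pics/top0.png

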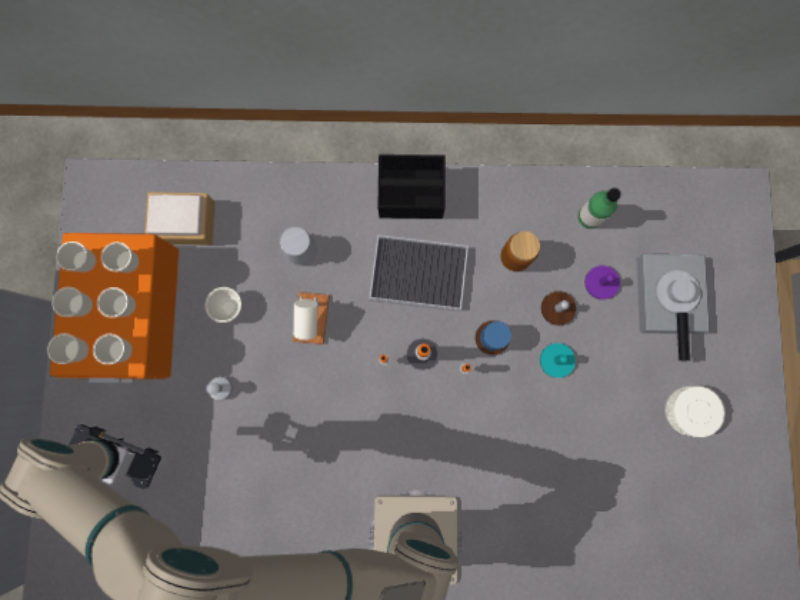

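The scene view shows the cup on its rest at (508,293) and the frother in its stand at (372,290), with two small frothers at (321,300) and (410,290). The blue cup is at (297,345).

- **Free-peg candidates (scene pixels):** teal (215,358), purple (155,455) and dark brown with a bare steel peg (221,405). Only the brown one fits the dark wooden base and steel peg.
- **Frother candidates:** the big one in the stand at top-view (423,352) fits. The two at (383,358) and (466,368) are too small.

Next I'll measure these and confirm them in an enlarged crop.

```bash
python3 - <<'E'
from h import *
s=load('scene');t=load('top')
a=s['image'][170:310,130:380,::-1]
b=t['image'][190:280,195:420,::-1]
a=cv2.resize(a,(625,350),interpolation=cv2.INTER_CUBIC);b=cv2.resize(b,(625,250),interpolation=cv2.INTER_CUBIC)
cv2.imwrite('pics/crop1.png',np.vstack([a,b]))
C={n:cloud(load(n)).reshape(-1,3) for n in ('scene','top')}
I={n:load(n)['image'].reshape(-1,3).astype(int) for n in C}
W=cloud(t)
for nm,(u,v) in dict(peg=(560,307),frother=(423,352),cup=(306,318),blue=(495,335),tray=(420,273),jug=(295,242),jar=(523,245),f1=(383,358),f2=(466,368),tamper=(219,388),sugar=(223,305)).items():
    print(nm,W[int(v*.7),int(u*.7)].round(3))
E
```

```text
peg [ 0.578 -0.359  0.073]
frother [ 0.452 -0.011  0.2  ]
cup [0.537 0.271 0.115]
blue [ 0.502 -0.19   0.095]
tray [ 0.671 -0.008  0.003]
jug [0.728 0.308 0.102]
jar [ 0.721 -0.257  0.128]
f1 [0.442 0.082 0.123]
f2 [ 0.42  -0.117  0.121]
tamper [0.367 0.483 0.076]
sugar [0.58  0.504 0.011]
```

View pics/crop1.png

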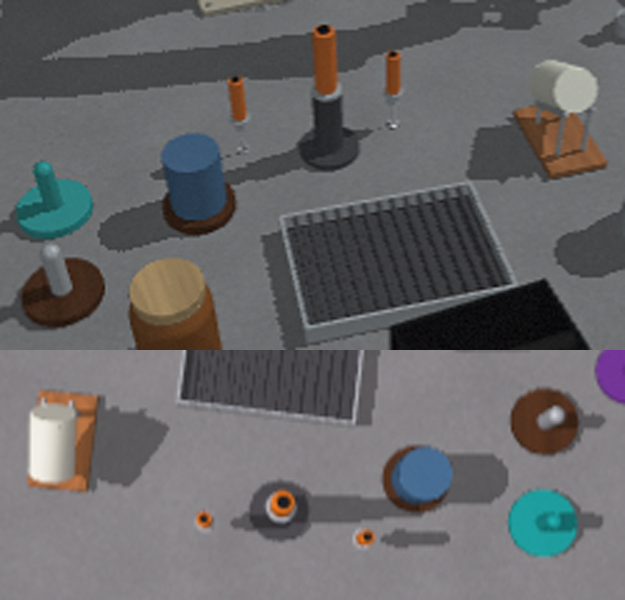

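The crop confirms the brown base with the steel peg at crop (60,290), and the tall frother in the stand at (325,60). The cup's closed end faces the camera, so its mouth points back toward the robot. Next I'll fit precise poses.

```bash
cat > fit.py <<'E'
from h import *
from scipy.optimize import least_squares
import sys
out={}
P={};I={}
for n in ('scene','top'):
    s=load(n);P[n]=cloud(s).reshape(-1,3);I[n]=s['image'].reshape(-1,3).astype(int)
def sel(n,c,r,zlo,zhi,f=None):
    p=P[n];m=(np.hypot(p[:,0]-c[0],p[:,1]-c[1])<r)&(p[:,2]>zlo)&(p[:,2]<zhi)
    if f is not None:m&=f(I[n])
    return p[m]
def circ(p,r):
    f=lambda q:np.hypot(p[:,0]-q[0],p[:,1]-q[1])-r
    o=least_squares(f,p[:,:2].mean(0),loss='soft_l1',f_scale=.002);return o.x.round(4),len(p),np.sqrt(np.mean(o.fun**2)).round(4)
white=lambda i:(i.min(1)>140)&(i.max(1)-i.min(1)<60)
orange=lambda i:(i[:,0]>130)&(i[:,2]<90)&(i[:,0]-i[:,2]>80)
for n in P:
    # cup
    p=sel(n,(.537,.271),.07,.05,.14,white)
    def res(q,p):
        y=q[2];a=np.array([np.cos(y)*.866,np.sin(y)*.866,-.5])
        d=p-np.array([q[0],q[1],.086+q[3]]);al=d@a
        ra=np.linalg.norm(d-al[:,None]*a,axis=1)
        # solid capped cylinder sdf
        dr=ra-.029;dl=abs(al)-.0425
        return np.where((dr>0)&(dl>0),np.hypot(np.maximum(dr,0),np.maximum(dl,0)),np.maximum(dr,dl))
    best=min((least_squares(res,[.537,.271,y0,0],args=(p,),loss='soft_l1',f_scale=.002) for y0 in (2.8,3.14,3.5)),key=lambda o:o.cost)
    print(n,'cup',best.x.round(4),'yaw',np.degrees(best.x[2]).round(1),len(p),np.sqrt(np.mean(best.fun**2)).round(4),'z',p[:,2].min().round(3),p[:,2].max().round(3))
    print(n,'frother handle',circ(sel(n,(.452,-.011),.04,.11,.19,orange),.014))
    print(n,'peg',circ(sel(n,(.57,-.36),.05,.025,.072),.011))
    p=sel(n,(.57,-.36),.075,.009,.018);print(n,'pegbase bbox',p.min(0).round(3),p.max(0).round(3),((p.min(0)+p.max(0))/2).round(3))
    p=sel(n,(.452,-.011),.05,.19,.21);print(n,'handle top',p.mean(0).round(4),len(p))
    print(n,'blue',circ(sel(n,(.5,-.19),.06,.03,.09,lambda i:i[:,2]-i[:,0]>30),.034))
    p=sel(n,(.66,-.0),.16,.02,.033);r=cv2.minAreaRect((p[:,:2]*1000).astype(np.float32));print(n,'tray',r)
E
python3 fit.py
```

```text
scene cup [ 5.3750e-01  2.7700e-01  3.0534e+00 -1.2000e-03] yaw 174.9 282 0.002 z 0.083 0.132
scene frother handle (array([ 0.4602, -0.0165]), 20, np.float64(0.0006))
scene peg (array([ 0.5823, -0.3686]), 99, np.float64(0.0011))
scene pegbase bbox [ 0.539 -0.412  0.009] [ 0.63  -0.325  0.018] [ 0.585 -0.368  0.014]
scene handle top [ 0.4621 -0.0152  0.1944] 48
scene blue (array([ 0.5021, -0.1965]), 311, np.float64(0.0014))
scene tray ((671.0819702148438, -2.7235870361328125), (242.86312866210938, 175.4724578857422), 83.4422378540039)
top cup [5.3810e-01 2.7750e-01 3.0576e+00 1.0000e-04] yaw 175.2 355 0.0022 z 0.081 0.134
top frother handle (array([ 0.4591, -0.0135]), 8, np.float64(0.0001))
top peg (array([ 0.5831, -0.3696]), 21, np.float64(0.002))
top pegbase bbox [ 0.5   -0.426  0.009] [ 0.636 -0.308  0.018] [ 0.568 -0.367  0.014]
top handle top [ 0.4585 -0.0132  0.1967] 56
top blue (array([ 0.5043, -0.1964]), 49, np.float64(0.0067))
top tray ((671.3479614257812, -3.59173583984375), (240.24502563476562, 171.40415954589844), 83.51497650146484)
```

```bash
cat >> h.py <<'E'
def RT(psi,th,x=0):  # tool down, tool-x azimuth psi, turned th about tool y
    return Ro.from_euler('xyz',[180,0,psi],degrees=True)*Ro.from_euler('y',th,degrees=True)
def plan(pos,R):
    s=robot.state(); R0=Ro.from_euler('xyz',s['orientation'],degrees=True)
    d=R0.inv().apply(np.array(pos)-s['position'])/.8
    w=np.degrees((R0.inv()*R).as_rotvec())/90
    n=max(np.linalg.norm(d)*.8/.05,np.linalg.norm(w)*90/8.59)
    print('delta',d.round(4).tolist(),'turn',w.round(4).tolist(),'rows>=',n.round(1),'q',s['joint_positions'].round(0).tolist(),'t',round(s['t'],2))
def show():
    s=robot.state()
    for k in ('t','position','orientation','joint_positions','force','width','grasp_force'): print(k,np.round(s[k],3))
E
python3 -c "
from h import *
plan((.617,.27,.201),RT(175,30))
print(RT(175,30).as_matrix())"
```

```text
delta [-0.6007, -0.2219, 0.0288] turn [0.045, 0.3311, -0.1723] rows>= 10.3 q [-73.0, 36.0, 2.0, 87.0, -2.0, 57.0, -1.0] t 0.1
[[-8.62729916e-01  8.71557427e-02 -4.98097349e-01]
 [ 7.54790873e-02  9.96194698e-01  4.35778714e-02]
 [ 5.00000000e-01  1.21430643e-16 -8.66025404e-01]]
```

>>> apply_moves:
  commands:
    - {"delta_pos": [-0.6,-0.222,-0.05],"turn": [0.045,0.331,-0.172],"grip": 1}
    - {"delta_pos": [-0.6,-0.222,-0.05],"turn": [0.045,0.331,-0.172],"grip": 1}
    - {"delta_pos": [-0.6,-0.222,-0.05],"turn": [0.045,0.331,-0.172],"grip": 1}
    - {"delta_pos": [-0.6,-0.222,-0.05],"turn": [0.045,0.331,-0.172],"grip": 1}
    - {"delta_pos": [-0.6,-0.222,-0.05],"turn": [0.045,0.331,-0.172],"grip": 1}
    - {"delta_pos": [-0.6,-0.222,-0.05],"turn": [0.045,0.331,-0.172],"grip": 1}
    - {"delta_pos": [-0.6,-0.222,-0.05],"turn": [0.045,0.331,-0.172],"grip": 1}
    - {"delta_pos": [-0.6,-0.222,-0.05],"turn": [0.045,0.331,-0.172],"grip": 1}

```text
t: 0.9
position: [0.5288, 0.3468, 0.2547]
orientation: [179.9, -30.0, 175.0]
force: [0.2, -0.3, 0.6]
width: 0.0943
grasp_force: 0.0
```

```bash
python3 -c "
from h import *
show();plan((.617,.27,.201),RT(175,30))"
```

```text
t 0.9
position [0.529 0.347 0.255]
orientation [179.93  -30.021 174.978]
joint_positions [-22.976  49.404  -9.657  61.748  -9.839  93.943  55.535]
force [ 0.223 -0.278  0.598]
width 0.094
grasp_force 0.0
delta [-0.1359, -0.0859, -0.0011] turn [0.0009, -0.0002, -0.0002] rows>= 2.6 q [-23.0, 49.0, -10.0, 62.0, -10.0, 94.0, 56.0] t 0.9
```

>>> apply_moves:
  commands:
    - {"delta_pos": [-0.136,-0.086,-0.001],"turn": [0,0,0],"grip": 1}
    - {"delta_pos": [-0.136,-0.086,-0.001],"turn": [0,0,0],"grip": 1}
    - {"delta_pos": [-0.136,-0.086,-0.001],"turn": [0,0,0],"grip": 1}
    - {"delta_pos": [-0.136,-0.086,-0.001],"turn": [0,0,0],"grip": 1}

```text
t: 1.3
position: [0.6178, 0.2663, 0.197]
orientation: [-179.7, -30.1, 174.5]
force: [-0.1, -0.2, -0.5]
width: 0.094
grasp_force: 0.0
```

```bash
python3 -c "
from h import *
show();plan((.557,.275,.097),RT(175,30))
s=snap('wrist');cv2.imwrite('pics/w1.png',s['image'][...,::-1])
s=snap('scene');cv2.imwrite('pics/s1.png',cv2.resize(s['image'][150:260,280:430,::-1],(750,550)))"
```

```text
t 1.3
position [0.618 0.266 0.197]
orientation [-179.701  -30.099  174.453]
joint_positions [-16.563  58.047  -7.984  51.345  -6.635  97.85   62.767]
force [-0.114 -0.188 -0.543]
width 0.094
grasp_force 0.0
delta [0.0036, 0.0042, 0.1466] turn [-0.0003, -0.0011, -0.0053] rows>= 2.3 q [-17.0, 58.0, -8.0, 51.0, -7.0, 98.0, 63.0] t 1.3
```

View pics/w1.png

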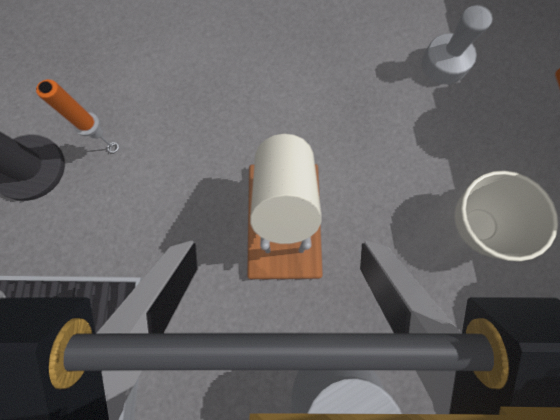

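The wrist view shows the cup centred between the fingers at (285,200), with its bottom toward the gripper, so I'm going in.

>>> apply_moves:
  commands:
    - {"delta_pos": [0.004,0.004,0.04],"turn": [0,0,-0.005],"grip": 1}
    - {"delta_pos": [0.004,0.004,0.08],"turn": [0,0,-0.005],"grip": 1}
    - {"delta_pos": [0.004,0.004,0.11],"turn": [0,0,-0.005],"grip": 1}
    - {"delta_pos": [0.004,0.004,0.13],"turn": [0,0,-0.005],"grip": 1}
    - {"delta_pos": [0.004,0.004,0.147],"turn": [0,0,-0.005],"grip": 1}
    - {"delta_pos": [0.004,0.004,0.147],"turn": [0,0,-0.005],"grip": 1}
    - {"delta_pos": [0.004,0.004,0.147],"turn": [0,0,-0.005],"grip": 1}

```text
t: 2.1
position: [0.5544, 0.2823, 0.1024]
orientation: [179.5, -29.9, 175.7]
force: [0.2, -0.2, -0.1]
width: 0.0938
grasp_force: 0.0
```

```bash
python3 -c "
from h import *
show();plan((.557,.275,.097),RT(175,30))"
```

```text
t 2.1
position [0.554 0.282 0.102]
orientation [179.541 -29.929 175.705]
joint_positions [-17.921  57.479  -9.019  68.921  -6.86   80.326  63.745]
force [ 0.176 -0.224 -0.076]
width 0.094
grasp_force 0.0
delta [-0.0068, -0.0088, 0.0038] turn [0.0012, 0.0008, 0.0068] rows>= 0.2 q [-18.0, 57.0, -9.0, 69.0, -7.0, 80.0, 64.0] t 2.1
```

>>> apply_moves:
  commands:
    - {"delta_pos": [-0.007,-0.009,0.004],"turn": [0.001,0,0.007],"grip": 1}
    - {"delta_pos": [-0.007,-0.009,0.004],"turn": [0.001,0,0.007],"grip": 1}
    - {"delta_pos": [-0.007,-0.009,0.004],"turn": [0.001,0,0.007],"grip": 1}

```text
t: 2.4
position: [0.558, 0.2727, 0.0956]
orientation: [-179.9, -29.9, 174.8]
force: [0.2, 0.3, 0.2]
width: 0.0938
grasp_force: 0.0
```

```bash
python3 -c "
from h import *
show();plan((.557,.275,.097),RT(175,30))"
```

```text
t 2.4
position [0.558 0.273 0.096]
orientation [-179.9    -29.941  174.752]
joint_positions [-17.376  57.946  -8.632  68.97   -6.691  80.033  63.789]
force [0.209 0.342 0.221]
width 0.094
grasp_force 0.0
delta [0.0022, 0.0028, -0.0008] turn [0.0003, 0.0006, -0.0024] rows>= 0.1 q [-17.0, 58.0, -9.0, 69.0, -7.0, 80.0, 64.0] t 2.4
```

>>> apply_moves:
  commands:
    - {"delta_pos": [0.001,0.002,0],"turn": [0,0,0],"grip": 0.5}
    - {"delta_pos": [0.001,0.002,0],"turn": [0,0,0],"grip": 0.5}
    - {"delta_pos": [0.001,0.002,0],"turn": [0,0,0],"grip": 0.4}
    - {"delta_pos": [0.001,0.002,0],"turn": [0,0,0],"grip": 0.3}
    - {"delta_pos": [0.001,0.002,0],"turn": [0,0,0],"grip": 0.3}
    - {"delta_pos": [0.001,0.002,0],"turn": [0,0,0],"grip": 0.3}
    - {"delta_pos": [0.001,0.002,0],"turn": [0,0,0],"grip": 0.3}
    - {"delta_pos": [0.001,0.002,0],"turn": [0,0,0],"grip": 0.3}
  grip_force: 25

```text
t: 3.2
position: [0.5569, 0.2764, 0.0962]
orientation: [179.9, -30.0, 174.9]
force: [0.4, 5.2, 1.5]
width: 0.0587
grasp_force: 25.0
```

```bash
python3 -c "
from h import *
show();p=robot.state()['position'];plan(p+[0.0,0,.25],RT(175,30))"
```

```text
t 3.2
position [0.557 0.276 0.096]
orientation [179.927 -29.958 174.896]
joint_positions [-17.563  57.914  -8.744  68.952  -6.82   79.998  63.67 ]
force [0.376 5.156 1.476]
width 0.059
grasp_force 25.0
delta [0.1561, 0.0003, -0.2707] turn [0.0014, 0.0005, -0.001] rows>= 5.0 q [-18.0, 58.0, -9.0, 69.0, -7.0, 80.0, 64.0] t 3.2
```

>>> apply_moves:
  commands:
    - {"delta_pos": [0.004,0,-0.019],"turn": [0,0,0],"grip": 0.3}
    - {"delta_pos": [0.02,0,-0.046],"turn": [0,0,0],"grip": 0.3}
    - {"delta_pos": [0.051,0,-0.1],"turn": [0,-0.05,0],"grip": 0.3}
    - {"delta_pos": [0.082,0,-0.155],"turn": [0,-0.14,0],"grip": 0.3}
    - {"delta_pos": [0.113,0,-0.209],"turn": [0,-0.22,0],"grip": 0.3}
    - {"delta_pos": [0.13,0,-0.24],"turn": [0,-0.3,0],"grip": 0.3}
    - {"delta_pos": [0.145,0,-0.263],"turn": [0,-0.38,0],"grip": 0.3}
    - {"delta_pos": [0.145,0,-0.263],"turn": [0,-0.46,0],"grip": 0.3}

```text
t: 4.0
position: [0.5632, 0.274, 0.3404]
orientation: [179.9, 12.1, 174.8]
force: [0.9, 0.3, -2.8]
width: 0.0588
grasp_force: 25.0
```

```bash
python3 -c "
from h import *
show();plan((0.6,-.0,.33),RT(160,-30));plan((0.583,-.369,.25),RT(148,-30))"
```

```text
t 4.0
position [0.563 0.274 0.34 ]
orientation [179.924  12.054 174.807]
joint_positions [-31.569  22.836  -1.62   92.274   9.685  55.701  46.982]
force [ 0.886  0.305 -2.793]
width 0.059
grasp_force 24.998
delta [-0.0724, -0.3369, 0.0283] turn [0.0601, -0.1984, 0.1541] rows>= 5.5 q [-32.0, 23.0, -2.0, 92.0, 10.0, 56.0, 47.0] t 4.0
delta [-0.0716, -0.7983, 0.1298] turn [0.1081, -0.1959, 0.279] rows>= 13.0 q [-32.0, 23.0, -2.0, 92.0, 10.0, 56.0, 47.0] t 4.0
```

>>> apply_moves:
  commands:
    - {"delta_pos": [-0.072,-0.337,0.028],"turn": [0.06,-0.198,0.154],"grip": 0.3}
    - {"delta_pos": [-0.072,-0.337,0.028],"turn": [0.06,-0.198,0.154],"grip": 0.3}
    - {"delta_pos": [-0.072,-0.337,0.028],"turn": [0.06,-0.198,0.154],"grip": 0.3}
    - {"delta_pos": [-0.072,-0.337,0.028],"turn": [0.06,-0.198,0.154],"grip": 0.3}
    - {"delta_pos": [-0.072,-0.337,0.028],"turn": [0.06,-0.198,0.154],"grip": 0.3}
    - {"delta_pos": [-0.072,-0.337,0.028],"turn": [0.06,-0.198,0.154],"grip": 0.3}

```text
t: 4.6
position: [0.5959, -0.0058, 0.325]
orientation: [-179.3, 29.3, 160.1]
force: [0.1, -0.3, -1.9]
width: 0.0589
grasp_force: 25.0
```

```bash
python3 -c "
from h import *
show();plan((0.583,-.369,.26),RT(148,-30))"
```

```text
t 4.6
position [ 0.596 -0.006  0.325]
orientation [-179.299   29.291  160.052]
joint_positions [-21.428  14.743  12.812 114.948  25.425  27.472  39.843]
force [ 0.13  -0.327 -1.934]
width 0.059
grasp_force 25.0
delta [-0.0821, -0.4306, 0.1445] turn [0.0585, -0.0071, 0.1164] rows>= 7.4 q [-21.0, 15.0, 13.0, 115.0, 25.0, 27.0, 40.0] t 4.6
```

>>> apply_moves:
  commands:
    - {"delta_pos": [-0.082,-0.431,0.1],"turn": [0.058,-0.007,0.116],"grip": 0.3}
    - {"delta_pos": [-0.082,-0.431,0.1],"turn": [0.058,-0.007,0.116],"grip": 0.3}
    - {"delta_pos": [-0.082,-0.431,0.1],"turn": [0.058,-0.007,0.116],"grip": 0.3}
    - {"delta_pos": [-0.082,-0.431,0.1],"turn": [0.058,-0.007,0.116],"grip": 0.3}
    - {"delta_pos": [-0.082,-0.431,0.1],"turn": [0.058,-0.007,0.116],"grip": 0.3}
    - {"delta_pos": [-0.082,-0.431,0.1],"turn": [0.058,-0.007,0.116],"grip": 0.3}
    - {"delta_pos": [-0.082,-0.431,0.1],"turn": [0.058,-0.007,0.116],"grip": 0.3}
    - {"delta_pos": [-0.082,-0.431,0.1],"turn": [0.058,-0.007,0.116],"grip": 0.3}

```text
t: 5.4
position: [0.5642, -0.3671, 0.2882]
orientation: [179.9, 29.8, 147.5]
force: [-1.3, 0.1, -2.8]
width: 0.0584
grasp_force: 25.0
```

```bash
python3 -c "
from h import *
show();plan((0.583,-.369,.22),RT(148,-30))"
```

```text
t 5.4
position [ 0.564 -0.367  0.288]
orientation [179.916  29.807 147.524]
joint_positions [ 32.547  22.241  -3.403 109.799   8.157  18.372  80.221]
force [-1.297  0.145 -2.77 ]
width 0.058
grasp_force 24.999
delta [0.0241, 0.0105, 0.0844] turn [-0.0017, -0.0021, -0.0046] rows>= 1.4 q [33.0, 22.0, -3.0, 110.0, 8.0, 18.0, 80.0] t 5.4
```

Joint 6 is near its lower limit. The cup is round, so I'll yaw around its axis to ease the joint before lowering.

```bash
python3 -c "
from h import *
plan((0.583,-.369,.26),RT(95,-30))"
```

```text
delta [-0.0008, 0.0106, 0.0411] turn [0.2918, -0.0024, 0.5059] rows>= 6.1 q [33.0, 22.0, -3.0, 110.0, 8.0, 18.0, 80.0] t 5.4
```

>>> apply_moves:
  commands:
    - {"delta_pos": [-0.001,0.011,0.041],"turn": [0.292,-0.002,0.506],"grip": 0.3}
    - {"delta_pos": [-0.001,0.011,0.041],"turn": [0.292,-0.002,0.506],"grip": 0.3}
    - {"delta_pos": [-0.001,0.011,0.041],"turn": [0.292,-0.002,0.506],"grip": 0.3}
    - {"delta_pos": [-0.001,0.011,0.041],"turn": [0.292,-0.002,0.506],"grip": 0.3}
    - {"delta_pos": [-0.001,0.011,0.041],"turn": [0.292,-0.002,0.506],"grip": 0.3}
    - {"delta_pos": [-0.001,0.011,0.041],"turn": [0.292,-0.002,0.506],"grip": 0.3}
    - {"delta_pos": [-0.001,0.011,0.041],"turn": [0.292,-0.002,0.506],"grip": 0.3}
    - {"delta_pos": [-0.001,0.011,0.041],"turn": [0.292,-0.002,0.506],"grip": 0.3}

```text
t: 6.2
position: [0.5901, -0.3571, 0.261]
orientation: [179.9, 29.9, 95.9]
force: [-0.7, 0.5, -2.8]
width: 0.0586
grasp_force: 25.0
```

```bash
cat > cupfit.py <<'E'
from h import *
from scipy.optimize import least_squares
# fit hanging cup: axis through q0,q1 at bottom height q2, tilt q3,q4
G=robot.state()['position'];PP=[]
for n in ('scene','top'):
    s=snap(n);p=cloud(s).reshape(-1,3);i=s['image'].reshape(-1,3).astype(int)
    m=(np.linalg.norm(p-G,axis=1)<.1)&(i.min(1)>125)&(i.max(1)-i.min(1)<60)&(i[:,0]-i[:,2]>8);p=p[m];print(n,len(p),p.mean(0).round(3))
    if len(p)<30: continue
    def res(q,p=p):
        a=np.array([q[3],q[4],-1]);a/=np.linalg.norm(a)
        d=p-q[:3]-a*.0425;al=d@a;ra=np.linalg.norm(d-al[:,None]*a,axis=1)
        dr=ra-.029;dl=abs(al)-.0425
        return np.where((dr>0)&(dl>0),np.hypot(np.maximum(dr,0),np.maximum(dl,0)),np.maximum(dr,dl))
    o=least_squares(res,[*(G+[0,0,.02]),0,0],loss='soft_l1',f_scale=.002)
    print(o.x.round(4),'rms',np.sqrt(np.mean(o.fun**2)).round(4), 'bottom-TCP',(o.x[:3]-G).round(4))
    c=s['camera_from_world']@np.r_[G,1];u=int(s['K'][0,0]*c[0]/-c[2]+s['K'][0,2]);v=int(s['K'][1,1]*-c[1]/-c[2]+s['K'][1,2])
    cv2.imwrite(f'pics/c_{n}.png',cv2.resize(s['image'][max(0,v-60):v+90,max(0,u-75):u+75,::-1],(390,390)))
E
python3 cupfit.py; python3 -c "
from h import *
show()
a=[cv2.imread(f'pics/c_{n}.png') for n in ('scene','top')]
cv2.imwrite('pics/c2.png',np.hstack([x for x in a if x is not None]))
plan((0.583,-.369,.2),RT(95,-30))"
```

```text
scene 40 [ 0.612 -0.345  0.22 ]
[ 0.5894 -0.3546  0.2799  0.012  -0.0236] rms 0.001 bottom-TCP [-0.0007  0.0025  0.0189]
top 84 [ 0.592 -0.37   0.281]
[ 0.5898 -0.3517  0.2802 -0.0241 -0.084 ] rms 0.0026 bottom-TCP [-0.0003  0.0054  0.0192]
t 6.3
position [ 0.589 -0.358  0.262]
orientation [179.832  29.89   95.732]
joint_positions [-8.974 37.662 40.021 97.009  4.999 37.744 23.803]
force [-0.529  0.362 -2.055]
width 0.058
grasp_force 24.999
delta [0.0274, -0.0087, 0.0732] turn [0.0059, -0.0012, 0.007] rows>= 1.3 q [-9.0, 38.0, 40.0, 97.0, 5.0, 38.0, 24.0] t 6.3
```

View pics/c2.png

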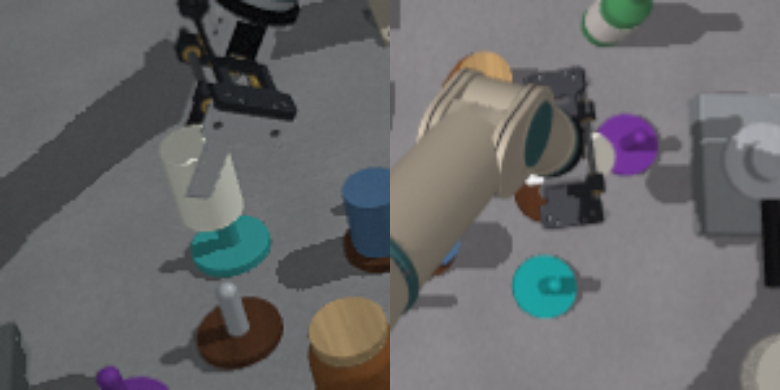

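The picture shows the cup hanging upright, mouth down, at (203,180) left of the peg in the view. The fit gives its axis within 3 mm of the TCP and its bottom 19 mm above it. I'll centre it over the peg and then lower it.

>>> apply_moves:
  commands:
    - {"delta_pos": [0.009,-0.009,0.03],"turn": [0.006,-0.001,0.007],"grip": 0.3}
    - {"delta_pos": [0.028,-0.009,0.073],"turn": [0.006,-0.001,0.007],"grip": 0.3}
    - {"delta_pos": [0.028,-0.009,0.073],"turn": [0.006,-0.001,0.007],"grip": 0.3}
    - {"delta_pos": [0.028,-0.009,0.073],"turn": [0.006,-0.001,0.007],"grip": 0.3}
    - {"delta_pos": [0.028,-0.009,0.073],"turn": [0.006,-0.001,0.007],"grip": 0.3}

```text
t: 6.8
position: [0.585, -0.369, 0.2026]
orientation: [179.7, 30.1, 94.8]
force: [0.0, -0.2, -2.0]
width: 0.0585
grasp_force: 25.0
```

```bash
python3 -c "
from h import *
show()
plan((0.583,-.371,.165),RT(95,-30));plan((0.583,-.371,.082),RT(95,-30))"
```

```text
t 6.8
position [ 0.585 -0.369  0.203]
orientation [179.653  30.061  94.825]
joint_positions [ -7.14   42.132  38.823 100.138   3.688  30.584  22.514]
force [ 0.016 -0.153 -2.008]
width 0.058
grasp_force 24.999
delta [0.0216, -0.0029, 0.0418] turn [0.0029, 0.0007, -0.0017] rows>= 0.8 q [-7.0, 42.0, 39.0, 100.0, 4.0, 31.0, 23.0] t 6.8
delta [0.0735, -0.0034, 0.1316] turn [0.0029, 0.0007, -0.0017] rows>= 2.4 q [-7.0, 42.0, 39.0, 100.0, 4.0, 31.0, 23.0] t 6.8
```

```bash
python3 -c "
from h import *
plan((0.583,-.371,.2),RT(75,-30))"
```

```text
delta [-0.0004, -0.0027, 0.0039] turn [0.1141, 0.0001, 0.1907] rows>= 2.3 q [-7.0, 42.0, 39.0, 100.0, 4.0, 31.0, 23.0] t 6.8
```

>>> apply_moves:
  commands:
    - {"delta_pos": [0,-0.003,0.004],"turn": [0.114,0,0.191],"grip": 0.3}
    - {"delta_pos": [0,-0.003,0.004],"turn": [0.114,0,0.191],"grip": 0.3}
    - {"delta_pos": [0,-0.003,0.004],"turn": [0.114,0,0.191],"grip": 0.3}
    - {"delta_pos": [0,-0.003,0.004],"turn": [0.114,0,0.191],"grip": 0.3}
    - {"delta_pos": [0,-0.003,0.004],"turn": [0.114,0,0.191],"grip": 0.3}

```text
t: 7.3
position: [0.5824, -0.3701, 0.1989]
orientation: [-179.9, 30.0, 75.1]
force: [0.2, 0.0, -2.0]
width: 0.058
grasp_force: 25.0
```

```bash
python3 -c "
from h import *
show()
plan((0.583,-.371,.165),RT(75,-30));plan((0.583,-.371,.084),RT(75,-30))"
```

```text
t 7.3
position [ 0.582 -0.37   0.199]
orientation [-179.942   29.984   75.091]
joint_positions [-8.586 48.612 44.159 90.206 -2.543 46.142  9.609]
force [ 0.157  0.011 -2.04 ]
width 0.058
grasp_force 24.999
delta [0.0205, 0.001, 0.0371] turn [-0.0001, -0.0002, 0.0009] rows>= 0.7 q [-9.0, 49.0, 44.0, 90.0, -3.0, 46.0, 10.0] t 7.3
delta [0.0711, 0.0011, 0.1248] turn [-0.0001, -0.0002, 0.0009] rows>= 2.3 q [-9.0, 49.0, 44.0, 90.0, -3.0, 46.0, 10.0] t 7.3
```

>>> apply_moves:
  commands:
    - {"delta_pos": [0.011,0.001,0.02],"turn": [0,0,0],"grip": 0.3}
    - {"delta_pos": [0.023,0.001,0.04],"turn": [0,0,0],"grip": 0.3}
    - {"delta_pos": [0.034,0.001,0.06],"turn": [0,0,0],"grip": 0.3}
    - {"delta_pos": [0.046,0.001,0.08],"turn": [0,0,0],"grip": 0.3}
    - {"delta_pos": [0.057,0.001,0.1],"turn": [0,0,0],"grip": 0.3}
    - {"delta_pos": [0.066,0.001,0.116],"turn": [0,0,0],"grip": 0.3}
    - {"delta_pos": [0.068,0.001,0.12],"turn": [0,0,0],"grip": 0.3}
    - {"delta_pos": [0.068,0.001,0.12],"turn": [0,0,0],"grip": 0.3}

```text
t: 8.1
position: [0.5821, -0.371, 0.0868]
orientation: [-179.8, 30.0, 75.1]
force: [0.6, 0.3, -2.1]
width: 0.0585
grasp_force: 25.0
```

```bash
python3 cupfit.py; python3 -c "
from h import *
show()
plan((0.583,-.371,.080),RT(75,-30))"
```

```text
scene 8 [ 0.601 -0.349  0.042]
top 107 [ 0.583 -0.381  0.106]
[ 0.584  -0.366   0.1073  0.0375 -0.1145] rms 0.0044 bottom-TCP [0.0019 0.0049 0.0205]
t 8.2
position [ 0.583 -0.371  0.088]
orientation [-179.912   30.019   75.034]
joint_positions [-6.919 56.845 40.842 93.42  -5.49  35.892  7.322]
force [ 0.12  -0.615 -2.724]
width 0.059
grasp_force 24.999
delta [0.0055, 0.0001, 0.0085] turn [-0.0008, 0.0002, 0.0003] rows>= 0.2 q [-7.0, 57.0, 41.0, 93.0, -5.0, 36.0, 7.0] t 8.2
```

Now I'll ease it down in small steps, watching the force.

>>> apply_moves:
  commands:
    - {"delta_pos": [0.003,0,0.004],"turn": [0,0,0],"grip": 0.3}
    - {"delta_pos": [0.004,0,0.006],"turn": [0,0,0],"grip": 0.3}
    - {"delta_pos": [0.005,0,0.008],"turn": [0,0,0],"grip": 0.3}
    - {"delta_pos": [0.005,0,0.008],"turn": [0,0,0],"grip": 0.3}
    - {"delta_pos": [0.005,0,0.008],"turn": [0,0,0],"grip": 0.3}

```text
t: 8.7
position: [0.5826, -0.3707, 0.0801]
orientation: [-179.9, 30.0, 75.1]
force: [-0.3, -0.1, -0.3]
width: 0.0585
grasp_force: 25.0
```

```bash
python3 -c "
from h import *
show()"
```

```text
t 8.7
position [ 0.583 -0.371  0.08 ]
orientation [-179.87    29.993   75.052]
joint_positions [-6.836 57.459 40.579 93.563 -5.703 35.259  7.141]
force [-0.337 -0.106 -0.34 ]
width 0.058
grasp_force 25.0
```

>>> apply_moves:
  commands:
    - {"delta_pos": [0.0006,0,0.001],"turn": [0,0,0],"grip": 0.3}
    - {"delta_pos": [0.0006,0,0.001],"turn": [0,0,0],"grip": 0.3}
    - {"delta_pos": [0.0006,0,0.001],"turn": [0,0,0],"grip": 0.3}

```text
t: 9.0
position: [0.5825, -0.3712, 0.0798]
orientation: [-179.9, 30.0, 75.0]
force: [-2.1, -0.2, 4.9]
width: 0.0588
grasp_force: 25.0
```

```bash
python3 -c "
from h import *
show()"
```

```text
t 9.0
position [ 0.582 -0.371  0.08 ]
orientation [-179.885   30.035   75.027]
joint_positions [-6.826 57.5   40.602 93.576 -5.699 35.205  7.121]
force [-2.1   -0.212  4.946]
width 0.059
grasp_force 25.001
```

The rim is on the base: 5 N up plus the carried weight. I'll open gently, then retreat along the tool axis.

>>> apply_moves:
  commands:
    - {"delta_pos": [0,0,0],"turn": [0,0,0],"grip": 0.66}
    - {"delta_pos": [0,0,0],"turn": [0,0,0],"grip": 0.72}
    - {"delta_pos": [0,0,0],"turn": [0,0,0],"grip": 0.82}
    - {"delta_pos": [0,0,0],"turn": [0,0,0],"grip": 0.82}
    - {"delta_pos": [0,0,0],"turn": [0,0,0],"grip": 0.82}
  grip_force: 10

```text
t: 9.5
position: [0.5825, -0.3704, 0.0786]
orientation: [-179.8, 30.0, 75.1]
force: [0.3, 0.2, 0.2]
width: 0.0775
grasp_force: 0.0
```

>>> apply_moves:
  commands:
    - {"delta_pos": [0,0,-0.02],"turn": [0,0,0],"grip": 0.82}
    - {"delta_pos": [0,0,-0.05],"turn": [0,0,0],"grip": 0.82}
    - {"delta_pos": [0,0,-0.09],"turn": [0,0,0],"grip": 0.82}
    - {"delta_pos": [0,0,-0.14],"turn": [0,0,0],"grip": 0.82}
    - {"delta_pos": [0,0,-0.2],"turn": [0,0,0],"grip": 0.82}
    - {"delta_pos": [0,0,-0.25],"turn": [0,0,0],"grip": 0.82}
    - {"delta_pos": [0,0,-0.3],"turn": [0,0,0],"grip": 0.82}
    - {"delta_pos": [0,0,-0.3],"turn": [0,0,0],"grip": 0.82}

```text
t: 10.3
position: [0.6183, -0.2523, 0.2924]
orientation: [179.5, 29.9, 75.1]
force: [-0.1, -1.1, 0.0]
width: 0.0771
grasp_force: 0.0
```

```bash
python3 -c "
from h import *
show()
s=snap('scene');cv2.imwrite('pics/s3.png',cv2.resize(s['image'][180:330,90:290,::-1],(800,600),interpolation=cv2.INTER_CUBIC))
p=cloud(s).reshape(-1,3)
m=(np.hypot(p[:,0]-.583,p[:,1]+.37)<.045)&(p[:,2]>.02);print(p[m].max(0).round(3),np.percentile(p[m][:,2],97))
q=p[m&(p[:,2]>.096)&(p[:,2]<.106)];print('top face',((q.min(0)+q.max(0))/2).round(4),len(q))
"
```

```text
t 10.3
position [ 0.618 -0.252  0.292]
orientation [179.517  29.86   75.082]
joint_positions [-20.348  43.979  48.021  83.513  -1.463  61.487   3.588]
force [-0.062 -1.061  0.009]
width 0.077
grasp_force 0.0
[ 0.616 -0.341  0.103] 0.1009661729394911
top face [ 0.5848 -0.3693  0.0997] 283
```

View pics/s3.png

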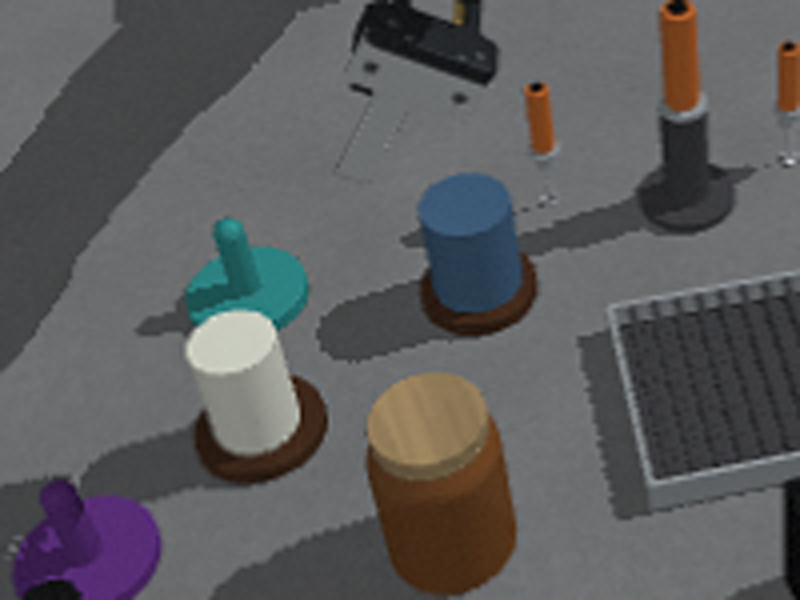

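The white cup stands upside down on the brown peg base at (245,380). Its top face measures 99.7 mm high and sits within 2 mm of the peg axis. The blue cup and the rest are untouched. Now the frother: I'll grip with the tool leaning back 30° so that the later tilt stays in range.

```bash
python3 -c "
from h import *
plan((.54,-.017,.3),RT(178,30))"
```

```text
delta [0.2198, -0.1676, -0.1417] turn [0.0026, 0.4728, -1.1828] rows>= 13.3 q [-20.0, 44.0, 48.0, 84.0, -1.0, 61.0, 4.0] t 10.35
```

```bash
python3 -c "
from h import *
plan((.57,-.13,.32),RT(128,0))"
```

```text
delta [0.0973, -0.0952, -0.0999] turn [-0.1512, 0.309, -0.5736] rows>= 7.0 q [-20.0, 44.0, 48.0, 84.0, -1.0, 61.0, 4.0] t 10.35
```

>>> apply_moves:
  commands:
    - {"delta_pos": [0.097,-0.095,-0.1],"turn": [-0.151,0.309,-0.574],"grip": 0.8}
    - {"delta_pos": [0.097,-0.095,-0.1],"turn": [-0.151,0.309,-0.574],"grip": 0.8}
    - {"delta_pos": [0.097,-0.095,-0.1],"turn": [-0.151,0.309,-0.574],"grip": 0.8}
    - {"delta_pos": [0.097,-0.095,-0.1],"turn": [-0.151,0.309,-0.574],"grip": 0.8}
    - {"delta_pos": [0.097,-0.095,-0.1],"turn": [-0.151,0.309,-0.574],"grip": 0.8}
    - {"delta_pos": [0.097,-0.095,-0.1],"turn": [-0.151,0.309,-0.574],"grip": 0.8}
    - {"delta_pos": [0.097,-0.095,-0.1],"turn": [-0.151,0.309,-0.574],"grip": 0.8}
    - {"delta_pos": [0.097,-0.095,-0.1],"turn": [-0.151,0.309,-0.574],"grip": 0.8}

```text
t: 11.15
position: [0.5669, -0.1361, 0.317]
orientation: [-179.6, -0.2, 127.4]
force: [-0.4, -1.5, 0.3]
width: 0.075
grasp_force: 0.0
```

```bash
python3 -c "
from h import *
show();plan((.54,-.017,.3),RT(178,30))"
```

```text
t 11.15
position [ 0.567 -0.136  0.317]
orientation [-179.634   -0.228  127.431]
joint_positions [ -4.39   26.967  23.497  90.805 -11.324  65.021  59.128]
force [-0.391 -1.478  0.256]
width 0.075
grasp_force 0.0
delta [0.1385, 0.0639, 0.0214] turn [0.1444, 0.3071, -0.5492] rows>= 6.8 q [-4.0, 27.0, 23.0, 91.0, -11.0, 65.0, 59.0] t 11.15
```

>>> apply_moves:
  commands:
    - {"delta_pos": [0.139,0.064,0.021],"turn": [0.144,0.307,-0.549],"grip": 0.8}
    - {"delta_pos": [0.139,0.064,0.021],"turn": [0.144,0.307,-0.549],"grip": 0.8}
    - {"delta_pos": [0.139,0.064,0.021],"turn": [0.144,0.307,-0.549],"grip": 0.8}
    - {"delta_pos": [0.139,0.064,0.021],"turn": [0.144,0.307,-0.549],"grip": 0.8}
    - {"delta_pos": [0.139,0.064,0.021],"turn": [0.144,0.307,-0.549],"grip": 0.8}
    - {"delta_pos": [0.139,0.064,0.021],"turn": [0.144,0.307,-0.549],"grip": 0.8}
    - {"delta_pos": [0.139,0.064,0.021],"turn": [0.144,0.307,-0.549],"grip": 0.8}
    - {"delta_pos": [0.139,0.064,0.021],"turn": [0.144,0.307,-0.549],"grip": 0.8}

```text
t: 11.95
position: [0.5406, -0.0107, 0.298]
orientation: [-179.9, -30.1, 178.4]
force: [1.4, 1.4, 0.0]
width: 0.0752
grasp_force: 0.0
```

```bash
python3 -c "
from h import *
show();plan((.52,-.017,.272),RT(178,30));plan((.46,-.015,.168),RT(178,30))
s=snap('wrist');cv2.imwrite('pics/w4.png',s['image'][...,::-1])"
```

```text
t 11.95
position [ 0.541 -0.011  0.298]
orientation [-179.908  -30.148  178.364]
joint_positions [-4.961 41.393  7.826 72.182 -4.765 96.927 91.41 ]
force [1.381 1.379 0.032]
width 0.075
grasp_force 0.0
delta [0.0057, -0.0085, 0.041] turn [-0.003, -0.0016, 0.0035] rows>= 0.7 q [-5.0, 41.0, 8.0, 72.0, -5.0, 97.0, 91.0] t 11.95
delta [0.0053, -0.0079, 0.1911] turn [-0.003, -0.0016, 0.0035] rows>= 3.1 q [-5.0, 41.0, 8.0, 72.0, -5.0, 97.0, 91.0] t 11.95
```

View pics/w4.png

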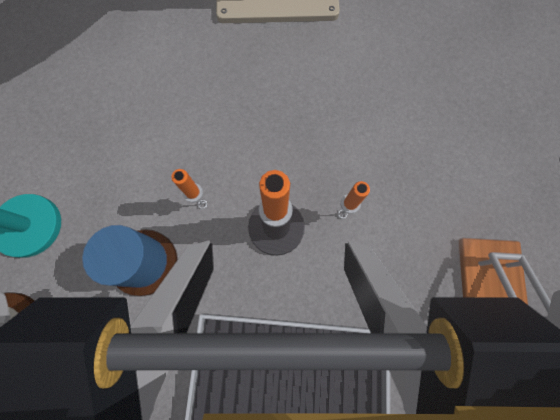

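The wrist view shows the big frother's handle end at (275,182), centred between the fingers. The small frothers at (182,180) and (360,190) are well outside them. I'm approaching.

>>> apply_moves:
  commands:
    - {"delta_pos": [0.005,-0.008,0.041],"turn": [-0.003,-0.002,0.003],"grip": 0.8}
    - {"delta_pos": [0.005,-0.008,0.08],"turn": [-0.003,-0.002,0.003],"grip": 0.8}
    - {"delta_pos": [0.005,-0.008,0.12],"turn": [-0.003,-0.002,0.003],"grip": 0.8}
    - {"delta_pos": [0.005,-0.008,0.15],"turn": [-0.003,-0.002,0.003],"grip": 0.8}
    - {"delta_pos": [0.005,-0.008,0.175],"turn": [-0.003,-0.002,0.003],"grip": 0.8}
    - {"delta_pos": [0.005,-0.008,0.191],"turn": [-0.003,-0.002,0.003],"grip": 0.8}
    - {"delta_pos": [0.005,-0.008,0.191],"turn": [-0.003,-0.002,0.003],"grip": 0.8}
    - {"delta_pos": [0.005,-0.008,0.191],"turn": [-0.003,-0.002,0.003],"grip": 0.8}

```text
t: 12.8
position: [0.4609, -0.0165, 0.171]
orientation: [179.9, -29.6, 177.9]
force: [-0.5, -0.6, 0.8]
width: 0.0751
grasp_force: 0.0
```

```bash
python3 -c "
from h import *
show();plan((.46,-.015,.168),RT(178,30))"
```

```text
t 12.8
position [ 0.461 -0.017  0.171]
orientation [179.927 -29.643 177.933]
joint_positions [-4.729 41.747  7.217 94.415 -5.136 73.879 92.592]
force [-0.526 -0.553  0.798]
width 0.075
grasp_force 0.0
delta [-0.0008, 0.0018, 0.0039] turn [0.0012, 0.004, -0.0006] rows>= 0.1 q [-5.0, 42.0, 7.0, 94.0, -5.0, 74.0, 93.0] t 12.8
```

>>> apply_moves:
  commands:
    - {"delta_pos": [-0.001,0.002,0.003],"turn": [0.001,0.004,0],"grip": 0.5}
    - {"delta_pos": [-0.001,0.002,0.003],"turn": [0.001,0.004,0],"grip": 0.36}
    - {"delta_pos": [-0.001,0.002,0.003],"turn": [0.001,0.004,0],"grip": 0.28}
    - {"delta_pos": [-0.001,0.002,0.003],"turn": [0.001,0.004,0],"grip": 0.1}
    - {"delta_pos": [-0.001,0.002,0.003],"turn": [0.001,0.004,0],"grip": 0.1}
    - {"delta_pos": [-0.001,0.002,0.003],"turn": [0.001,0.004,0],"grip": 0.1}
    - {"delta_pos": [-0.001,0.002,0.003],"turn": [0.001,0.004,0],"grip": 0.1}
    - {"delta_pos": [-0.001,0.002,0.003],"turn": [0.001,0.004,0],"grip": 0.1}
  grip_force: 12

```text
t: 13.6
position: [0.4604, -0.0146, 0.1679]
orientation: [179.9, -30.1, 178.1]
force: [-0.1, 0.2, 0.2]
width: 0.028
grasp_force: 12.0
```

```bash
python3 -c "
from h import *
show()"
```

```text
t 13.6
position [ 0.46  -0.015  0.168]
orientation [179.884 -30.086 178.105]
joint_positions [-4.836 42.209  7.103 94.271 -5.169 73.999 92.562]
force [-0.051  0.197  0.234]
width 0.028
grasp_force 11.997
```

The opening reads 28 mm, which is the handle. I'll tighten and lift straight up.

>>> apply_moves:
  commands:
    - {"delta_pos": [0,0,0],"turn": [0,0,0],"grip": 0.1}
    - {"delta_pos": [0,0,0],"turn": [0,0,0],"grip": 0.1}
    - {"delta_pos": [0.00625,0,-0.01083],"turn": [0,0,0],"grip": 0.1}
    - {"delta_pos": [0.0125,0,-0.02165],"turn": [0,0,0],"grip": 0.1}
    - {"delta_pos": [0.01875,0,-0.0325],"turn": [0,0,0],"grip": 0.1}
    - {"delta_pos": [0.025,0,-0.0433],"turn": [0,0,0],"grip": 0.1}
    - {"delta_pos": [0.03125,0,-0.0541],"turn": [0,0,0],"grip": 0.1}
    - {"delta_pos": [0.0375,0,-0.065],"turn": [0,0,0],"grip": 0.1}
  grip_force: 45

```text
t: 14.4
position: [0.4605, -0.015, 0.2289]
orientation: [179.9, -30.1, 178.1]
force: [0.3, 0.3, -0.8]
width: 0.0273
grasp_force: 45.0
```

```bash
python3 -c "
from h import *
show();plan((.46,-.015,.33),RT(178,30))"
```

```text
t 14.4
position [ 0.461 -0.015  0.229]
orientation [179.917 -30.069 178.086]
joint_positions [-5.1   37.959  7.569 91.477 -4.679 81.007 92.173]
force [ 0.251  0.263 -0.85 ]
width 0.027
grasp_force 44.996
delta [0.0638, 0.0001, -0.109] turn [0.0004, -0.0008, 0.0008] rows>= 2.0 q [-5.0, 38.0, 8.0, 91.0, -5.0, 81.0, 92.0] t 14.4
```

>>> apply_moves:
  commands:
    - {"delta_pos": [0.0125,0,-0.0217],"turn": [0,0,0],"grip": 0.1}
    - {"delta_pos": [0.025,0,-0.0433],"turn": [0,0,0],"grip": 0.1}
    - {"delta_pos": [0.0375,0,-0.065],"turn": [0,0,0],"grip": 0.1}
    - {"delta_pos": [0.05,0,-0.0866],"turn": [0,0,0],"grip": 0.1}
    - {"delta_pos": [0.0625,0,-0.108],"turn": [0,0,0],"grip": 0.1}
    - {"delta_pos": [0.075,0,-0.13],"turn": [0,0,0],"grip": 0.1}
    - {"delta_pos": [0.075,0,-0.13],"turn": [0,0,0],"grip": 0.1}

```text
t: 15.1
position: [0.4617, -0.0153, 0.3502]
orientation: [179.9, -29.8, 178.1]
force: [-0.5, 1.1, -2.7]
width: 0.0273
grasp_force: 45.0
```

```bash
python3 -c "
from h import *
show();plan((.5,.03,.37),RT(155,-5));plan((.573,.08,.33),RT(130,-40))
s=snap('scene');cv2.imwrite('pics/s5.png',s['image'][40:260,150:400,::-1])"
```

```text
t 15.1
position [ 0.462 -0.015  0.35 ]
orientation [179.904 -29.811 178.092]
joint_positions [-5.465 31.364  8.29  82.912 -3.99  95.865 91.49 ]
force [-0.506  1.141 -2.695]
width 0.027
grasp_force 44.995
delta [-0.0276, 0.0583, -0.0442] turn [-0.0549, -0.3817, 0.2541] rows>= 4.8 q [-5.0, 31.0, 8.0, 83.0, -4.0, 96.0, 91.0] t 15.1
delta [-0.1298, 0.1238, -0.045] turn [0.0512, -0.7278, 0.5643] rows>= 9.7 q [-5.0, 31.0, 8.0, 83.0, -4.0, 96.0, 91.0] t 15.1
```

View pics/s5.png

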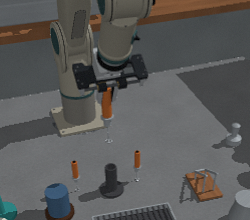

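The view shows the frother clear of its stand, with the whisk at (108,140) above the empty stand at (112,180). Next I'll tip it in two stages.

>>> apply_moves:
  commands:
    - {"delta_pos": [-0.028,0.058,-0.044],"turn": [-0.055,-0.382,0.254],"grip": 0.1}
    - {"delta_pos": [-0.028,0.058,-0.044],"turn": [-0.055,-0.382,0.254],"grip": 0.1}
    - {"delta_pos": [-0.028,0.058,-0.044],"turn": [-0.055,-0.382,0.254],"grip": 0.1}
    - {"delta_pos": [-0.028,0.058,-0.044],"turn": [-0.055,-0.382,0.254],"grip": 0.1}
    - {"delta_pos": [-0.028,0.058,-0.044],"turn": [-0.055,-0.382,0.254],"grip": 0.1}
    - {"delta_pos": [-0.028,0.058,-0.044],"turn": [-0.055,-0.382,0.254],"grip": 0.1}

```text
t: 15.75
position: [0.4954, 0.0309, 0.3666]
orientation: [-179.9, 4.6, 155.1]
force: [0.4, 0.3, -1.7]
width: 0.0271
grasp_force: 45.0
```

```bash
python3 -c "
from h import *
show();plan((.573,.08,.33),RT(130,-40))"
```

```text
t 15.75
position [0.495 0.031 0.367]
orientation [-179.87     4.614  155.147]
joint_positions [-19.806  12.977  14.022 102.153  -0.714  61.358  59.229]
force [ 0.359  0.341 -1.743]
width 0.027
grasp_force 44.995
delta [-0.0583, 0.0966, 0.0503] turn [0.1064, -0.3864, 0.263] rows>= 5.0 q [-20.0, 13.0, 14.0, 102.0, -1.0, 61.0, 59.0] t 15.75
```

>>> apply_moves:
  commands:
    - {"delta_pos": [-0.058,0.097,0.05],"turn": [0.106,-0.386,0.263],"grip": 0.1}
    - {"delta_pos": [-0.058,0.097,0.05],"turn": [0.106,-0.386,0.263],"grip": 0.1}
    - {"delta_pos": [-0.058,0.097,0.05],"turn": [0.106,-0.386,0.263],"grip": 0.1}
    - {"delta_pos": [-0.058,0.097,0.05],"turn": [0.106,-0.386,0.263],"grip": 0.1}
    - {"delta_pos": [-0.058,0.097,0.05],"turn": [0.106,-0.386,0.263],"grip": 0.1}
    - {"delta_pos": [-0.058,0.097,0.05],"turn": [0.106,-0.386,0.263],"grip": 0.1}
    - {"delta_pos": [-0.058,0.097,0.05],"turn": [0.106,-0.386,0.263],"grip": 0.1}
    - {"delta_pos": [-0.058,0.097,0.05],"turn": [0.106,-0.386,0.263],"grip": 0.1}

```text
t: 16.55
position: [0.5772, 0.0796, 0.3304]
orientation: [-179.8, 40.0, 130.1]
force: [0.3, 0.1, -0.9]
width: 0.0272
grasp_force: 45.0
```

```bash
python3 -c "
from h import *
show()
st=robot.state();R=Ro.from_euler('xyz',st['orientation'],degrees=True)
f=(R*Ro.from_euler('y',-30,degrees=True)).apply([0,0,1]);print('whisk dir pred',f.round(3),'whisk pred',(st['position']+.149*f).round(3))
s=snap('scene')
W=cloud(s).reshape(-1,3);i=s['image'].reshape(-1,3).astype(int)
m=(i[:,0]>120)&(i[:,2]<90)&(i[:,0]-i[:,2]>70)&(np.linalg.norm(W-st['position'],axis=1)<.2);p=W[m];c=p.mean(0);v=np.linalg.svd(p-c)[2][0];print('orange axis',v.round(3),c.round(3),len(p))
c=s['camera_from_world']@np.r_[st['position'],1];u=int(s['K'][0,0]*c[0]/-c[2]+s['K'][0,2]);w=int(s['K'][1,1]*-c[1]/-c[2]+s['K'][1,2]);print(u,w)
cv2.imwrite('pics/s6.png',cv2.resize(s['image'][max(0,w-60):w+120,max(0,u-120):u+120,::-1],(800,600),interpolation=cv2.INTER_CUBIC))"
```

```text
t 16.55
position [0.577 0.08  0.33 ]
orientation [-179.831   40.047  130.107]
joint_positions [-57.218  25.108  33.292 109.441  36.755  46.004 -12.799]
force [ 0.32   0.061 -0.889]
width 0.027
grasp_force 44.993
whisk dir pred [ 0.604 -0.721 -0.341] whisk pred [ 0.667 -0.028  0.28 ]
orange axis [ 0.592 -0.729 -0.343] [0.598 0.061 0.33 ] 152
304 157
```

View pics/s6.png

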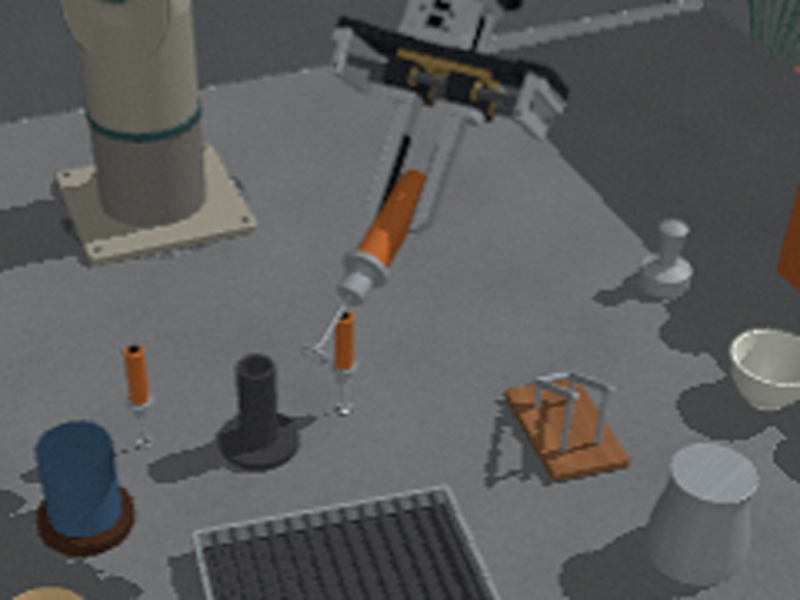

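The frother is held 70° from upright, with the measured axis matching the prediction. The whisk, at (318,352), is at world (0.667, −0.028, 0.28), over the middle of the tray. I'll let it settle briefly and hand in.

>>> apply_moves:
  commands:
    - {"delta_pos": [0,0,0],"turn": [0,0,0],"grip": 0.1}
    - {"delta_pos": [0,0,0],"turn": [0,0,0],"grip": 0.1}
    - {"delta_pos": [0,0,0],"turn": [0,0,0],"grip": 0.1}
    - {"delta_pos": [0,0,0],"turn": [0,0,0],"grip": 0.1}

```text
t: 17.0
position: [0.5771, 0.0787, 0.3314]
orientation: [179.8, 40.1, 129.7]
force: [0.9, 0.4, -1.7]
width: 0.0268
grasp_force: 45.0
```

```bash
python3 -c "
from h import *
show();print(robot.close_job())"
```

```text
t 17.0
position [0.577 0.079 0.331]
orientation [179.805  40.052 129.711]
joint_positions [-57.196  24.928  33.317 109.534  36.875  45.936 -13.079]
force [ 0.854  0.361 -1.706]
width 0.027
grasp_force 44.993
the job is handed in; nothing more can be done
None
```

The job is handed in at 17 s: the white cup stands upside down on the free peg and is released, and the frother is held tipped about 70° from upright, its whisk over the drip tray about 28 cm above the counter.

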